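# Unlock and hold the reset button of the office phone control box

## Task

Take the orange screwdriver out of its block and with its blade turn the slotted screw on top of the phone control box clockwise as far as it goes, which swings the yellow shutter away from under the hole beside it. Then push the red reset button down through that hole with the blade, about 8 mm of its 12 mm stroke and not all the way, and finish there, still gripping the screwdriver and holding the button down. Touch screw and button with the screwdriver only, and leave the mug, the stapler and the note block where they are.

Things in the scene. Friction and masses are not known exactly. Their poses are not given: they have to be found in the camera images.
- driver_grip (a point): Centre of the orange handle of the loose screwdriver, which stands upright, blade down, in an open hole of its wooden block. Handle 30 mm along this point's x, 22 mm along its y (grip the two flat sides across y) and 75 mm tall, so its top is 37.5 mm above this point and its shoulder, which rests on the block, 37.5 mm below. The axes are those of the screwdriver; z points up from blade to handle. Mass about 90 g.
- driver_tip (a point): Middle of the blade's lower edge, on the screwdriver's axis, 99.5 mm below the handle's centre. The flat blade is 14 mm wide along x, 2.5 mm thick along y, 13 mm high; above it a round 8 mm shank rises to the handle's shoulder, 62 mm above the tip.
- stand: Fixed wooden block 60 x 60 x 66 mm high, origin at the centre of its underside on the desk. The screwdriver stands in the 19 x 13 mm hole through its middle, its blade 4 mm above the desk: it must be lifted at least 62 mm straight up to come out.
- unit: Fixed phone control box, grey with a white cover, 180 mm (x) x 220 mm (y) x 55 mm high, origin at the centre of its underside on the desk. Screw axis at x +20, y +26 mm and button axis at x +20, y -26 mm in its frame; the cover is 4 mm thick.
- screw_top (a point): Centre of the top face of the steel slotted screw head, 26 mm across, standing 2.5 mm above the cover. The slot runs right across the head along this point's x axis (which turns with the screw); it is 5.5 mm wide and 7 mm deep. The head does not rise or sink as it turns. At joint value 0 the slot lies 0.62 rad counter-clockwise from the unit's x axis.
- lock (a joint): Angle of the screw in rad: 0 shut, growing clockwise seen from above to the stop at 1.25. It starts between 0 and 0.15, turns with light friction (0.04 N m) and stays where it is left. It carries a yellow shutter under the cover, which blocks the button's hole up to about 0.7 rad.
- hole (a point): Centre of the 26 mm round hole in the cover above the reset button, at the cover's top face.
- button_top (a point): Centre of the top of the red round reset button, 20 mm across, 8.5 mm below the cover's top face when released, moving straight down with the button. Hidden under the yellow shutter until the screw is turned.
- reset (a joint): Travel of the reset button in m: 0 released, 0.012 fully down. A spring pushes it back up: about 2.5 N at the start of the travel, 0.5 N more for every mm, so 6.5 N at 8 mm.
- mug: Blue mug 76 mm across and 90 mm high, standing loose on the desk; origin at the centre of its underside. To be left alone.
- stapler: Red and black stapler, 130 mm long (y), 36 mm wide, 57 mm high, loose on the desk; origin at the centre of its underside. To be left alone.
- notes: Yellow block of notes 76 x 76 x 28 mm, loose on the desk near the wooden block; origin at the centre of its underside. To be left alone.
Things that resemble listed ones, but are neither listed nor needed, are in the scene too. Of the things that look like the part that bears driver_grip, take the one that is farthest to the robot's right at the start.

How it is judged:
By the outcome, as a careful person would: the job done as asked, in the order asked, and still so for the second after the job is handed in, while the arm keeps its last pose, push and grip.
It also fails if it takes over 45 s, if anything falls off the work surface, if the arm or the gripper's body presses on something with over 40 N, if the wrist force passes 120 N, or if a joint passes its speed limit or range.

## Robot

A 7-joint arm with a two-finger parallel gripper is mounted at the origin on the work surface. World frame = base frame: x ahead of the robot, y to its left, z up, the work surface at z = 0. Lengths are in m, angles in rad, forces in N, time in s.
With the tool pointing down it reaches from about 0.4 to 0.75 m from the base axis. Payload 19.5 kg.
Tool frame: the origin (TCP) lies at the very end of the fingers, on their centre line; the grasp point (between the pads) lies 19 mm behind it; z points along the fingers, y is the direction in which the jaws open and shut (so a half turn about z gives the same grasp; the last joint's range is limited). The gripper opens to 85 mm and grips with 20 to 120 N. Pads are 22 mm wide; open, the fingers measure 114 mm over their backs; the gripper's body (76 mm by 85 mm) begins 54 mm behind the grasp point. The pads swing forward as they close: fully open they stand 13 mm farther back than shut.
Start: joints at [1.184, 0.707, -0.028, 1.485, 0.022, 0.951, -0.075], TCP at [0.194, -0.541, 0.231] pointing down, gripper open.
Joint ranges: [-2.71, 2.71], [-0.32, 2.16], [-1.57, 1.52], [0, 2.45], [-1.46, 4.6], [0, 2.02], [-2.83, 2.83]. Speed limits (rad/s): [1.89, 1.89, 2.57, 2.57, 3.01, 3.01, 3.01].

## Interface

Orientations are given as a unit quaternion [w, x, y, z].
In Python, from rig import r, optics gives the robot as it stands.
- The arm moves only by the tool drive_tool, never from a script. Its argument "steps" is a list of rows, each a list of 5 numbers: the opening, from 0 (shut) to 1 (fully open), then the shift along the tool's x, y, z in m, then the turn about the tool's z in degrees. A call has 1 to 8 rows; each row shifts and turns the commanded pose from where the row before left it, along the tool's axes as they then stand; what a row does not reach is not made up. A row lasts 1/12 s, in which the tool goes at most 41.7 mm and 7.16 degrees, less where a joint would pass 70% of its speed; a pose out of reach is approached as far as the arm can. A call is refused whole if a number of a shift passes 0.0417 or a number of a turn 7.16, either way. A call with a gripper value outside its range is refused whole. The fingers move at their own pace and stop on an object; "force" is the grip in N (left out, the last holds). Time passes only in rows, so rows that do not move let the fingers close. It gives the time, the measured TCP pose, the force and the opening at its end, in the units of the state.
- r.observe(): the state, without advancing time (a new reading comes with each control period).
- optics.camera(name): name is "scene" or "top" or "wrist"; returns a dict with "pixels" (480x640x3 uint8, red, green, blue), "K" (3x3 intrinsics, pixels), "k1" (the pictures are not rectified: a ray, as slopes to the right and down, at radius r is drawn at 1 + k1 r^2 times it, then the intrinsics apply), "cam_to_world" (4x4, takes a point from camera to world coordinates); the wrist camera has in their place "T_tool_cam" (4x4, takes a point from camera to tool coordinates, whose origin is the TCP and whose axes are the flange's). Camera axes: x right, y up, looking along -z (the intrinsics and any distortion apply to the point x, -y, -z); pixel columns grow to the right and rows downward; lengths in m; the calibration is good to about 2 mm. A picture is of the moment at which its call begins: read the wrist's pose just before it. There is no depth.
- r.close_job(): hands the job in, once; it reports no verdict.
The state is a dict: "t": time; "qpos": joint angles; "qvel": joint speeds; "joint_efforts": joint torques, N m; "eef_pos": TCP position; "tcp_rot": TCP orientation; "contact_force": force on the tool from outside, world axes, zero at the start; "ft_torque": the same for the moment, N m; "grip_width": finger opening in m.
Only numpy, scipy, OpenCV 4.12 (cv2) and the standard library are available. Lean on these libraries where they do the work, as an engineer would, in place of code of your own. Each camera call takes 0.05 s, during which the arm holds its last target.

## Working session

There is one attempt and no reset: what is moved stays moved. The work goes in short steps, Python scripts to look and compute and a tool call to move; the robot and the scene stay as the last step left them, time stands still between calls to the robot, and variables do not carry over. Pictures are saved under pics/ and viewed, and the job is handed in when it is done.

Besides the shell and the picture viewer there is one more tool, called after ">>>" by a JSON object that holds its "op" and its "data". drive_tool: Moves the arm, as the interface text tells. Its arguments: {"type":"object","properties":{"steps":{"type":"array"},"force":{"type":"number"}},"required":["steps"]}

```bash
mkdir -p pics; ls
cat > h.py <<'E'
import numpy as np, cv2, json
from rig import r, optics
def snap(n,f):
    s=r.observe(); c=optics.camera(n)
    cv2.imwrite(f'pics/{f}.png',c['pixels'][:,:,::-1])
    d={k:np.array(v).tolist() for k,v in c.items() if k!='pixels'}
    d['eef_pos']=np.array(s['eef_pos']).tolist(); d['tcp_rot']=np.array(s['tcp_rot']).tolist()
    json.dump(d,open(f'pics/{f}.json','w')); return s
def R(q):
    w,x,y,z=q
    from scipy.spatial.transform import Rotation
    return Rotation.from_quat([x,y,z,w]).as_matrix()
def pose(f):
    d=json.load(open(f'pics/{f}.json'))
    if 'cam_to_world' in d: T=np.array(d['cam_to_world'])
    else:
        W=np.eye(4);W[:3,:3]=R(d['tcp_rot']);W[:3,3]=d['eef_pos'];T=W@np.array(d['T_tool_cam'])
    return np.array(d['K']),d['k1'],T
def ray(f,u,v):
    K,k1,T=pose(f)
    p=cv2.undistortPoints(np.array([[[u,v]]],float),K,np.array([k1,0,0,0.]))[0,0]
    dd=T[:3,:3]@np.array([p[0],-p[1],-1]); return T[:3,3],dd/np.linalg.norm(dd)
def at(f,u,v,z):
    o,d=ray(f,u,v); return o+d*(z-o[2])/d[2]
def proj(f,P):
    K,k1,T=pose(f); P=np.atleast_2d(P)
    c=(P-T[:3,3])@T[:3,:3]; c=c*[1,-1,-1]
    return cv2.projectPoints(c,np.zeros(3),np.zeros(3),K,np.array([k1,0,0,0.]))[0][:,0]
def crop(f,u0,v0,u1,v1,s,out):
    im=cv2.imread(f'pics/{f}.png')[v0:v1,u0:u1]
    cv2.imwrite(f'pics/{out}.png',cv2.resize(im,None,fx=s,fy=s,interpolation=cv2.INTER_CUBIC))
E
python3 - <<'E'
from h import *
s=snap('scene','s0');snap('top','t0');snap('wrist','w0')
print({k:np.round(v,4).tolist() for k,v in s.items()})
for f in('s0','t0','w0'):print(pose(f)[2].round(3),pose(f)[0][0,0],pose(f)[1])
E
```

```text
pics
{'t': 0.0, 'qpos': [1.1843, 0.7071, -0.0276, 1.485, 0.022, 0.9509, -0.0755], 'qvel': [0.0002, 0.001, 0.0002, 0.0001, 0.0014, 0.0003, 0.0006], 'joint_efforts': [-0.0005, -88.3216, 1.2344, -23.6169, 0.0168, 0.0066, -0.0], 'eef_pos': [0.1943, -0.5409, 0.2308], 'tcp_rot': [-0.0005, 0.9852, 0.1716, -0.0001], 'contact_force': [-0.8932, -0.0702, -0.3746], 'ft_torque': [-0.0273, -0.0358, 0.0252], 'grip_width': 0.0858}
[[-0.74  -0.541  0.4    0.975]
 [ 0.673 -0.598  0.435  0.407]
 [ 0.004  0.591  0.807  0.836]
 [ 0.     0.     0.     1.   ]] 596.7439126626339 -0.1156642427404413
[[ 0.018  0.999 -0.048  0.551]
 [-1.     0.018 -0.018  0.002]
 [-0.017  0.049  0.999  0.984]
 [ 0.     0.     0.     1.   ]] 477.3498619323154 -0.030478575246875174
[[ 0.338  0.903  0.265  0.262]
 [-0.941  0.325  0.094 -0.516]
 [-0.001 -0.281  0.96   0.374]
 [ 0.     0.     0.     1.   ]] 346.68364085623904 -0.05589389103236933
```

View pics/t0.png

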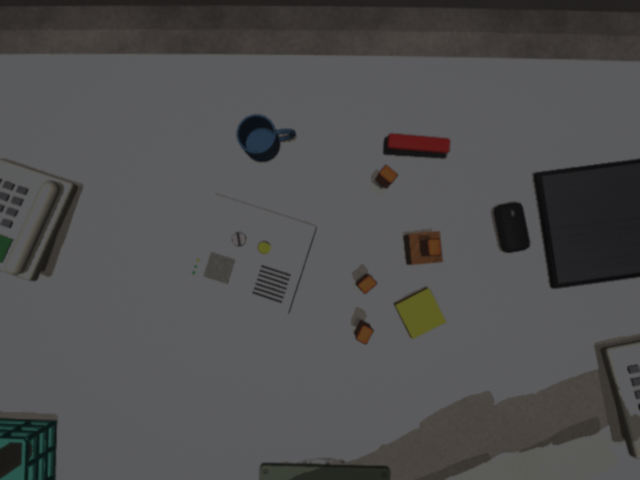

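View pics/s0.png

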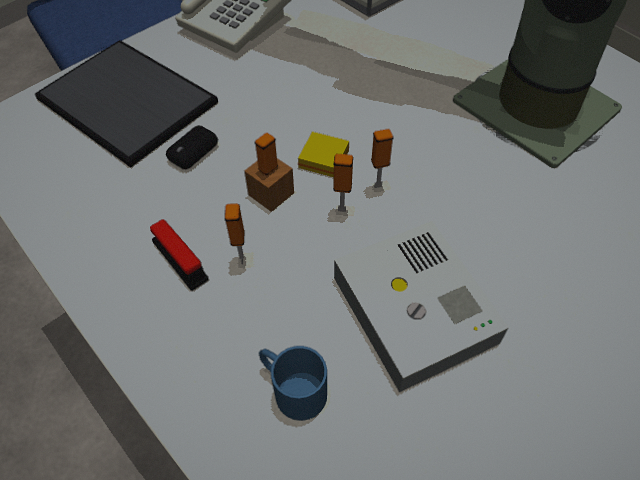

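View pics/w0.png

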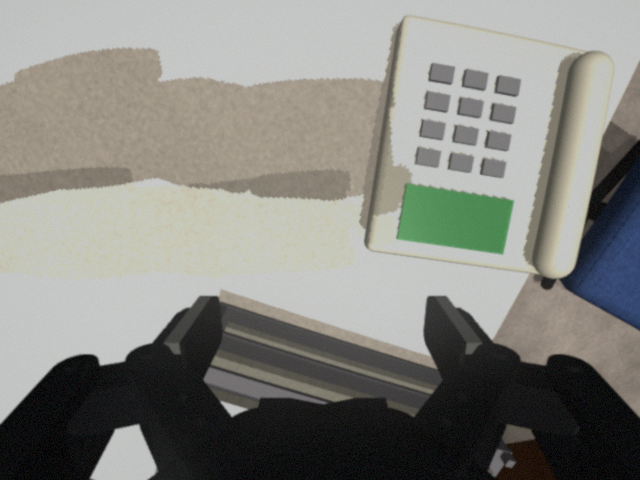

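The top view (t0) shows four orange handles that could be the screwdriver:
- (430,246), standing in the wooden block
- (387,176), free-standing
- (367,283), free-standing
- (364,333), free-standing

In the top view image-right is world -y, so the one at (430,246) is farthest to the robot's right. It is also the only one in a block. I'll check it in a close crop.

Run:
```python
from h import *
a=cv2.imread('pics/t0.png');b=cv2.imread('pics/s0.png')
A=cv2.resize(a[215:280,390:460],None,fx=8,fy=8,interpolation=2)
A=cv2.convertScaleAbs(A,alpha=1.8);cv2.imwrite('pics/ct.png',A)
B=cv2.resize(b[125:215,235:305],None,fx=6,fy=6,interpolation=2)
cv2.imwrite('pics/cs.png',cv2.convertScaleAbs(B,alpha=1.6))
A=cv2.resize(a[185:320,180:325],None,fx=4.4,fy=4.4,interpolation=2)
cv2.imwrite('pics/cu.png',cv2.convertScaleAbs(A,alpha=1.8))
```

```text
(no output)
```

View pics/ct.png

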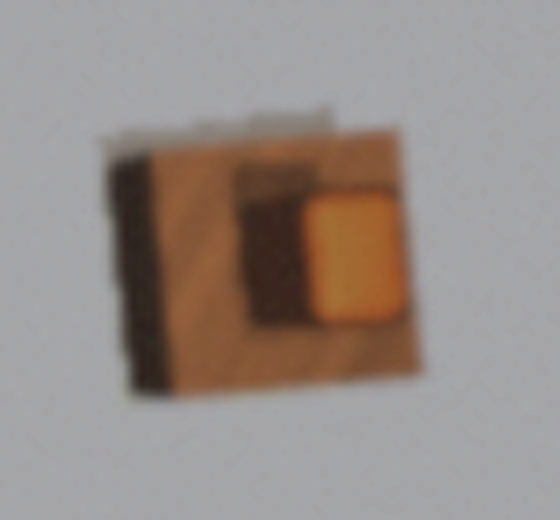

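View pics/cs.png

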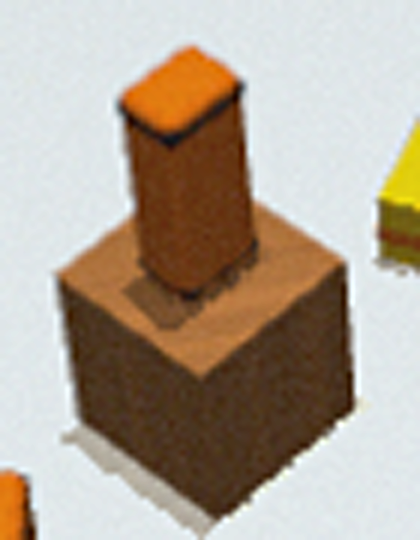

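View pics/cu.png

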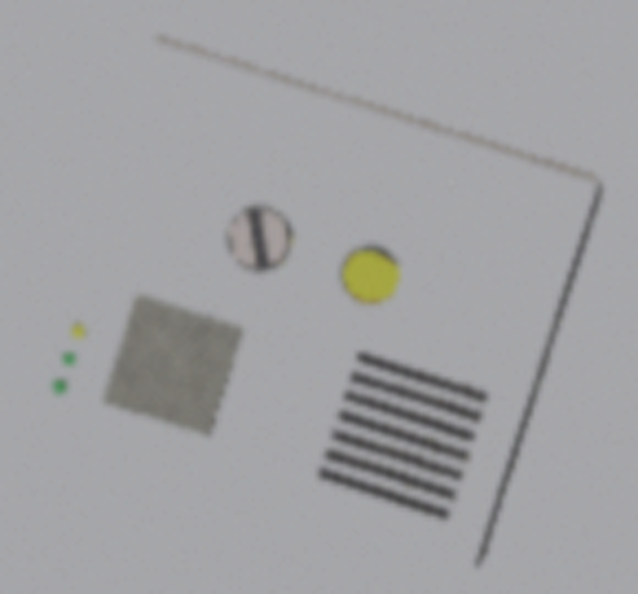

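Run:
```python
from h import *
c=lambda u,v,z:at('t0',390+u/8,215+v/8,z)
H=[c(*p,.141)[:2] for p in[(303,193),(397,189),(409,318),(310,322)]]
B=[c(*p,.066)[:2] for p in[(150,152),(398,130),(422,375),(175,395)]]
ang=lambda a,b:np.degrees(np.arctan2(*(a-b)[::-1]))
print('handle',np.mean(H,0),ang(H[0],H[3]),ang(H[1],H[2]),'short',[np.linalg.norm(H[0]-H[1]),np.linalg.norm(H[1]-H[2])])
print('block',np.mean(B,0),ang(B[0],B[3]),ang(B[1],B[2]),np.linalg.norm(B[0]-B[1]),np.linalg.norm(B[1]-B[2]))
u=lambda x,y,z:at('t0',180+x/4.4,185+y/4.4,z)
S=u(260,238,.0575);O=u(371,274,.055)
print(S,O,np.linalg.norm((S-O)[:2]),'unit y dir',ang(S[:2],O[:2])-90)
print('slot',ang(u(254,208,.0575)[:2],u(266,268,.0575)[:2]))
C=[u(*p,.055) for p in[(157,37),(600,182),(480,565)]]
print(C,ang(C[0][:2],C[1][:2])-90,ang(C[1][:2],C[2][:2]),np.linalg.norm(C[0]-C[1]),np.linalg.norm(C[2]-C[1]))
s=lambda x,y,z:at('s0',235+x/6,125+y/6,z)
print('scene handle',s(181,93,.141),'block',s(203,272,.066))
print(r.observe()['t'])
# scene screw
b=cv2.imread('pics/s0.png')
cv2.imwrite('pics/cu2.png',cv2.convertScaleAbs(cv2.resize(b[265:335,375:445],None,fx=8,fy=8,interpolation=2),alpha=1.3))
```

```text
handle [ 0.574174   -0.18742319] 3.5448272373364897 5.688318705735129 short [np.float64(0.02074898222038042), np.float64(0.028521761651412764)]
block [ 0.57413686 -0.18784145] 6.4175227777494674 5.963994538964753 0.05984558260526638 0.05901251540469957
[0.58489564 0.17348653 0.0575    ] [0.56989086 0.1240735  0.055     ] 0.05164097950875892 unit y dir -16.8914560476791
slot 12.850086722116286
[array([0.67412559, 0.22268257, 0.055     ]), array([0.6125296 , 0.02323825, 0.055     ]), array([0.44261259, 0.07295061, 0.055     ])] -17.162678389583277 -16.307811841502545 0.20873931616243374 0.17703985467446037
scene handle [ 0.57876439 -0.17926218  0.141     ] block [ 0.5769647  -0.18089858  0.066     ]
0.15
```

View pics/cu2.png

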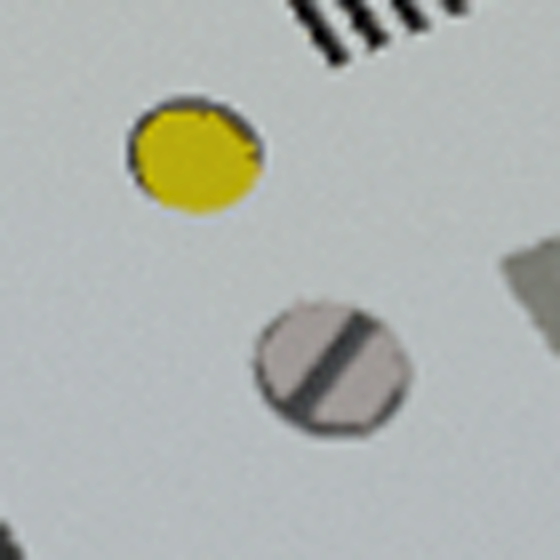

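```bash
cat >> h.py <<'E'
def st():
    s=r.observe(); M=R(s['tcp_rot']); p=np.array(s['eef_pos'])
    yaw=np.degrees(np.arctan2(M[1,0],M[0,0])); 
    print('t%.2f'%s['t'],'p',p.round(4),'yaw%.2f'%yaw,'tilt',M[:2,2].round(4),'q',np.round(s['qpos'],2).tolist(),'F',np.round(s['contact_force'],1),'T',np.round(s['ft_torque'],2),'w%.4f'%s['grip_width'])
    return p,M,yaw
def to(x,y,z,yaw=None):
    p,M,y0=st(); d=M.T@(np.array([x,y,z])-p)
    print('delta tool mm',(d*1000).round(1),'turn', None if yaw is None else round(-((yaw-y0+180)%360-180),2))
E
python3 - <<'E'
from h import *
for n,p in dict(a=(387,176),b=(367,283),c=(364,333)).items(): print(n,at('t0',*p,.137))
# scene screw/hole
print('scene screw',at('s0',375+332/8,265+366/8,.0575),'hole',at('s0',375+196/8,265+155/8,.055))
to(.574,-.187,.231,186)
E
```

```text
a [ 0.69944736 -0.10312821  0.137     ]
b [ 0.50843273 -0.07000667  0.137     ]
c [ 0.42058842 -0.06600278  0.137     ]
scene screw [0.58648278 0.17816851 0.0575    ] hole [0.5707596  0.12837071 0.055     ]
t0.15 p [ 0.1943 -0.541   0.231 ] yaw19.76 tilt [-0.0003  0.0007] q [1.18, 0.71, -0.03, 1.48, 0.02, 0.95, -0.08] F [ 1.7 -0.1 -0.3] T [ 0.05 -0.03 -0.01] w0.0854
delta tool mm [ 4.770e+02 -2.048e+02  1.000e-01] turn -166.24
```

>>> {"op": "drive_tool", "data": {"steps": [[1,0.034,-0.0146,0,0],[1,0.034,-0.0146,0,0],[1,0.034,-0.0146,0,0],[1,0.034,-0.0146,0,0],[1,0.034,-0.0146,0,0],[1,0.034,-0.0146,0,0],[1,0.034,-0.0146,0,0],[1,0.034,-0.0146,0,0]]}}

```text
t: 0.82
eef_pos: [0.4119, -0.3377, 0.2312]
tcp_rot: [-0.0, 0.985, 0.172, -0.0]
contact_force: [0.2, -0.9, -0.2]
grip_width: 0.0851
```

>>> {"op": "drive_tool", "data": {"steps": [[1,0.034,-0.0146,0,0],[1,0.034,-0.0146,0,0],[1,0.034,-0.0146,0,0],[1,0.034,-0.0146,0,0],[1,0.034,-0.0146,0,0],[1,0.034,-0.0146,0,0],[1,0,0,0,-7.1],[1,0,0,0,-7.1]]}}

```text
t: 1.48
eef_pos: [0.5743, -0.1856, 0.2306]
tcp_rot: [-0.0, 0.955, 0.296, -0.0]
contact_force: [-0.8, -0.2, 0.2]
grip_width: 0.0851
```

>>> {"op": "drive_tool", "data": {"steps": [[1,0,0,0,-7.1],[1,0,0,0,-7.1],[1,0,0,0,-7.1],[1,0,0,0,-7.1],[1,0,0,0,-7.1],[1,0,0,0,-7.1],[1,0,0,0,-7.1],[1,0,0,0,-7.1]]}}

```text
t: 2.15
eef_pos: [0.5732, -0.1879, 0.2311]
tcp_rot: [-0.0, 0.7, 0.714, -0.0]
contact_force: [0.0, -0.0, -0.4]
grip_width: 0.0851
```

>>> {"op": "drive_tool", "data": {"steps": [[1,0,0,0,-7.1],[1,0,0,0,-7.1],[1,0,0,0,-7.1],[1,0,0,0,-7.1],[1,0,0,0,-7.1],[1,0,0,0,-7.1],[1,0,0,0,-7.1],[1,0,0,0,-7.1]]}}

```text
t: 2.82
eef_pos: [0.5731, -0.188, 0.2311]
tcp_rot: [-0.0, 0.276, 0.961, 0.0]
contact_force: [-0.7, -0.6, -1.2]
grip_width: 0.0858
```

Run:
```python
from h import *
snap('wrist','w1');to(.574,-.187,.231,186)
```

```text
t2.87 p [ 0.5731 -0.1881  0.231 ] yaw148.44 tilt [-0.0006  0.0001] q [0.53, 0.8, -0.58, 1.36, 0.46, 1.11, 0.91] F [ 0.2 -0.  -0.5] T [-0.02  0.01  0.02] w0.0854
delta tool mm [-0.2  1.4  0. ] turn -37.56
```

View pics/w1.png

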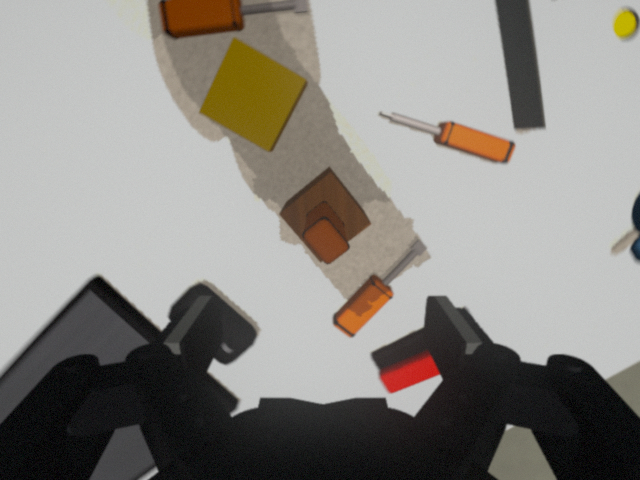

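The wrist view (w1) shows the chosen driver's handle at about (326,238) in its block. The notes are at (253,95), and other drivers are at (363,305), (475,142) and (200,15). I'll finish the turn.

>>> {"op": "drive_tool", "data": {"steps": [[1,0,0,0,-7.1],[1,0,0,0,-7.1],[1,0,0,0,-7.1],[1,0,0,0,-7.1],[1,0,0,0,-7.1],[1,0,0,0,-2.1],[1,0,0,0,0]]}}

```text
t: 3.45
eef_pos: [0.5731, -0.188, 0.231]
tcp_rot: [-0.0, -0.044, 0.999, 0.0]
contact_force: [0.4, -0.4, 0.7]
grip_width: 0.0854
```

Run:
```python
from h import *
snap('wrist','w2');to(.574,-.187,.231,186)
print(proj('w2',[[.574,-.187,.141],[.574,-.187,.066]]))
b=cv2.imread('pics/w2.png')
cv2.imwrite('pics/w2c.png',cv2.convertScaleAbs(cv2.resize(b[150:290,250:400],None,fx=4,fy=4,interpolation=2),alpha=1.6))
```

```text
t3.50 p [ 0.5731 -0.188   0.2311] yaw-175.05 tilt [-0.0005  0.0004] q [0.6, 0.83, -0.75, 1.36, 0.58, 1.17, 1.44] F [ 0.  -0.3  0.1] T [ 0.01 -0.02  0.02] w0.0855
delta tool mm [-1.   0.9  0.1] turn -1.05
[[322.85834956 244.01005511]
 [322.71396943 219.84368213]]
```

View pics/w2c.png

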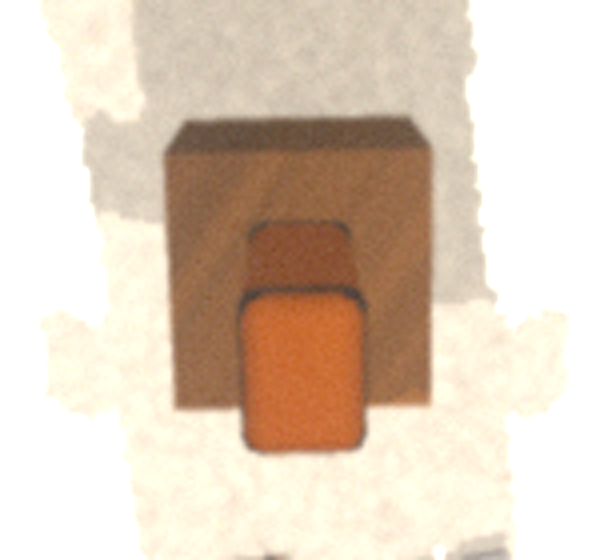

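The crop shows the handle square to the image, with its top centre at (326,243) in full-picture pixels. The block's top spans crop (165..430, 150..408).

Run:
```python
from h import *
c=lambda u,v,z:at('w2',250+u/4,150+v/4,z)
print(c(304,372,.141),'block',np.mean([c(165,152,.066),c(431,150,.066),c(431,405,.066),c(176,408,.066)],0))
a=[c(x,y,.141) for x,y in[(242,300),(243,440),(366,300),(365,440)]]
print([np.degrees(np.arctan2(*(q-p)[[1,0]])) for p,q in((a[1],a[0]),(a[3],a[2]))])
a=[c(x,y,.066) for x,y in[(165,152),(176,408),(431,150),(431,405)]]
print([np.degrees(np.arctan2(*(q-p)[[1,0]])) for p,q in((a[1],a[0]),(a[3],a[2]),(a[0],a[2]),(a[1],a[3]))])
```

```text
[ 0.5730644  -0.18486508  0.141     ] block [ 0.57440432 -0.18468269  0.066     ]
[np.float64(-175.07052805423166), np.float64(-174.43092297314413)]
[np.float64(-173.859434595509), np.float64(-173.32239353872248), np.float64(95.51807859417043), np.float64(95.78003939136669)]
```

>>> {"op": "drive_tool", "data": {"steps": [[1,-0.0009,0.002,0.025,-0.6],[1,0,0,0.03,0],[1,0,0,0.03,0],[1,0,0,0.03,0],[1,0,0,0.02,0],[1,0,0,0.01,0],[1,0,0,0,0]]}}

```text
t: 4.08
eef_pos: [0.5732, -0.1856, 0.0847]
tcp_rot: [-0.001, -0.049, 0.999, 0.0]
contact_force: [-0.7, 0.3, 0.9]
grip_width: 0.0853
```

Run:
```python
from h import *
snap('wrist','w3');st()
```

```text
t4.13 p [ 0.5739 -0.1857  0.0863] yaw-174.35 tilt [-0.0006  0.0003] q [0.56, 1.01, -0.66, 1.51, 0.73, 0.88, 1.32] F [ 1.2 -0.2  0.6] T [0.01 0.02 0.04] w0.0856
```

View pics/w3.png

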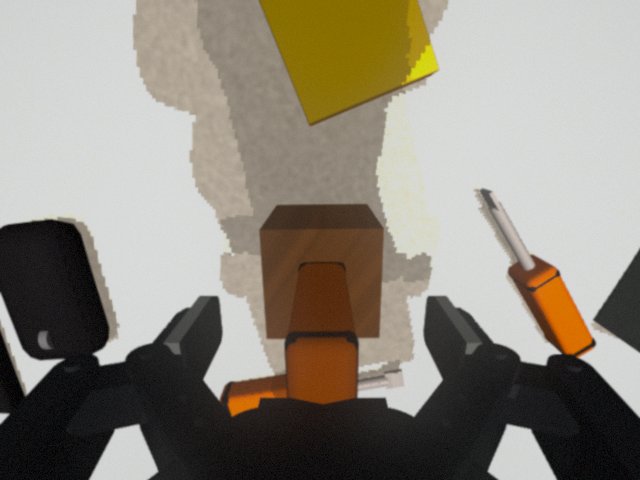

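The handle is centred between the fingers, at column 322 with the fingers at 218 and 427. Closing.

>>> {"op": "drive_tool", "data": {"force": 100, "steps": [[0,0,0,0,0],[0,0,0,0,0],[0,0,0,0,0],[0,0,0,0,0],[0,0,0,0,0],[0,0,0,0,0],[0,0,0,0,0],[0,0,0,0,0]]}}

```text
t: 4.8
eef_pos: [0.5742, -0.1859, 0.0869]
tcp_rot: [0.0, -0.05, 0.999, -0.0]
contact_force: [-1.8, -0.7, 7.5]
grip_width: 0.0209
```

Run:
```python
from h import *
st()
```

```text
t4.80 p [ 0.5742 -0.1859  0.0869] yaw-174.26 tilt [ 0.0006 -0.0003] q [0.56, 1.01, -0.66, 1.51, 0.73, 0.88, 1.32] F [-1.8 -0.7  7.5] T [-0.08  0.41  0.02] w0.0209
```

>>> {"op": "drive_tool", "data": {"steps": [[0,0,0,-0.01,0],[0,0,0,-0.015,0],[0,0,0,-0.02,0],[0,0,0,-0.025,0],[0,0,0,-0.03,0],[0,0,0,-0.03,0],[0,0,0,-0.03,0],[0,0,0,0,0]]}}

```text
t: 5.47
eef_pos: [0.5754, -0.1854, 0.2522]
tcp_rot: [0.003, -0.05, 0.999, -0.001]
contact_force: [-1.0, 0.0, -1.0]
grip_width: 0.021
```

Run:
```python
from h import *
snap('wrist','w4');st()
```

```text
t5.52 p [ 0.5747 -0.1857  0.2494] yaw-174.25 tilt [ 0.0042 -0.0007] q [0.6, 0.81, -0.76, 1.33, 0.57, 1.21, 1.47] F [-0.8 -0.2 -1.7] T [-0.03  0.02  0.02] w0.0206
```

View pics/w4.png

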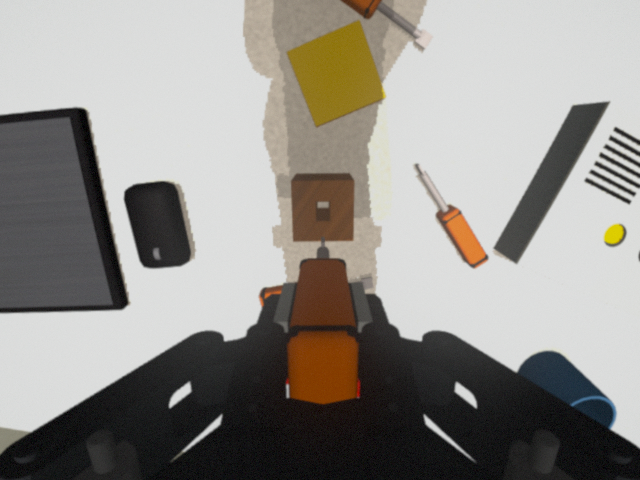

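Lifted: the block's hole at (322,210) is empty and the blade shows at (323,245). The screwdriver sits straight in the grip. Moving over to the screw.

>>> {"op": "drive_tool", "data": {"steps": [[0,-0.0047,0.02,0,0],[0,-0.0047,0.035,0,0],[0,-0.0047,0.04,0,0],[0,-0.0047,0.04,0,0],[0,-0.0047,0.04,0,0],[0,-0.0047,0.04,0,0],[0,-0.0047,0.04,0,0],[0,-0.0047,0.04,0,0]]}}

```text
t: 6.18
eef_pos: [0.5812, 0.1133, 0.246]
tcp_rot: [-0.0, -0.05, 0.999, -0.0]
contact_force: [0.5, 0.0, -1.3]
grip_width: 0.0209
```

>>> {"op": "drive_tool", "data": {"steps": [[0,-0.0047,0.035,0,0],[0,-0.0047,0.026,0,0],[0,0,0,0,-3.5],[0,0,0,0.02,-3.5],[0,0,0,0.025,0],[0,0,0,0.015,0],[0,0,0,0,0],[0,0,0,0,0]]}}

```text
t: 6.85
eef_pos: [0.5847, 0.1731, 0.1862]
tcp_rot: [-0.001, -0.111, 0.994, 0.0]
contact_force: [0.8, -0.2, -0.6]
grip_width: 0.0212
```

Run:
```python
from h import *
snap('wrist','w5');to(.5855,.1755,.19,-167.15)
b=cv2.imread('pics/w5.png')
cv2.imwrite('pics/w5c.png',cv2.resize(b[160:280,250:400],None,fx=5,fy=5,interpolation=2))
```

```text
t6.90 p [0.5851 0.1733 0.187 ] yaw-167.25 tilt [0.0001 0.0006] q [-0.02, 0.89, -0.71, 1.39, 0.61, 1.09, 0.96] F [ 0.  -0.  -0.7] T [ 0.06 -0.02  0.  ] w0.0208
delta tool mm [-0.9  2.  -3. ] turn -0.1
```

View pics/w5c.png

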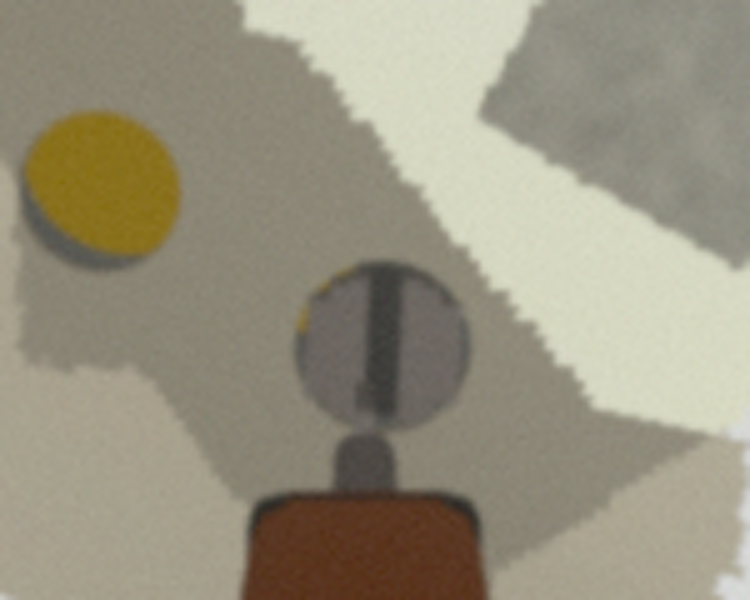

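Run:
```python
from h import *
c=lambda u,v,z:at('w5',250+u/5,160+v/5,z)
S=c(383,346,.0575);print('screw',S,'hole',c(103,189,.055), np.linalg.norm((c(383,346,.055)-c(103,189,.055))))
d=c(388,275,.0575)-c(382,408,.0575);print('slot',np.degrees(np.arctan2(d[1],d[0])))
K,k1,T=pose('w5');p,M,y=st()
tip=p+M[:,2]*.083
print('tip',tip,(proj('w5',[tip,tip-M[:,2]*.013,p-M[:,2]*-.021])-[250,160])*5)
b=cv2.imread('pics/w5.png')
cv2.imwrite('pics/w5d.png',cv2.convertScaleAbs(cv2.resize(b[205:265,300:360],None,fx=10,fy=10,interpolation=2),alpha=2))
```

```text
screw [0.58417854 0.17701734 0.0575    ] hole [0.56940601 0.12775968 0.055     ] 0.05177602966823095
slot -169.54534551736683
t6.90 p [0.5851 0.1733 0.187 ] yaw-167.25 tilt [0.0001 0.0006] q [-0.02, 0.89, -0.71, 1.39, 0.61, 1.09, 0.96] F [ 0.  -0.  -0.7] T [ 0.06 -0.02  0.  ] w0.0208
tip [0.58510453 0.17336741 0.10401513] [[359.47064473 432.68993264]
 [359.30924216 462.87341918]
 [358.49834415 614.79105903]]
```

View pics/w5d.png

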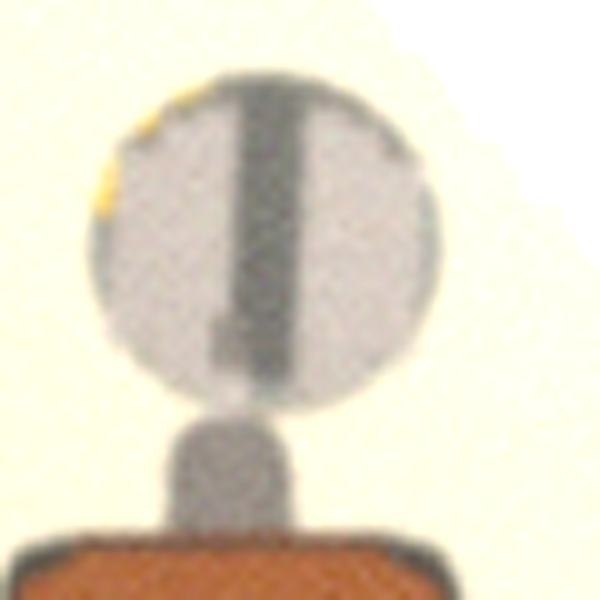

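The crop shows the slot running about vertical, centred at crop x≈270. The blade is at crop x≈231 (px 323.1), so it has to move right by a few mm.

Run:
```python
from h import *
p,M,y=st()
S=at('w5',326.6,229.3,.0575)
t=at('w5',323.1,246.5,.104)
print(S,t,'tool-frame screw-tip mm',(M.T@(S-t)*1e3).round(1),'screw-TCP',(M.T@(S-p)*1e3).round(1))
```

```text
t6.90 p [0.5851 0.1733 0.187 ] yaw-167.25 tilt [0.0001 0.0006] q [-0.02, 0.89, -0.71, 1.39, 0.61, 1.09, 0.96] F [ 0.  -0.  -0.7] T [ 0.06 -0.02  0.  ] w0.0208
[0.58426017 0.17703609 0.0575    ] [0.58490133 0.17416446 0.104     ] tool-frame screw-tip mm [ 0.   2.9 46.5] screw-TCP [  0.    3.7 129.5]
```

>>> {"op": "drive_tool", "data": {"steps": [[0,0,0.0029,0,1.8],[0,0,0,0.015,0],[0,0,0,0.015,0],[0,0,0,0.006,0],[0,0,0,0,0],[0,0,0,0,0]]}}

```text
t: 7.4
eef_pos: [0.5847, 0.1761, 0.1513]
tcp_rot: [0.0, -0.095, 0.995, 0.0]
contact_force: [0.3, -1.0, -0.5]
grip_width: 0.0209
```

Run:
```python
from h import *
snap('wrist','w6');st()
b=cv2.imread('pics/w6.png')
cv2.imwrite('pics/w6c.png',cv2.convertScaleAbs(cv2.resize(b[195:275,285:365],None,fx=7,fy=7,interpolation=2),alpha=1.8))
```

```text
t7.45 p [0.5848 0.1762 0.1515] yaw-169.05 tilt [0.0011 0.0007] q [-0.04, 0.93, -0.68, 1.43, 0.64, 1.01, 0.89] F [ 1.1  0.1 -0.6] T [ 0.   -0.03 -0.02] w0.0207
```

View pics/w6c.png

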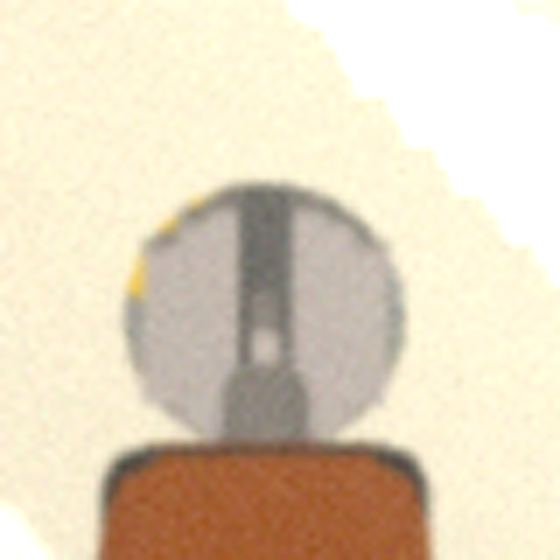

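The blade is centred on the slot, both at crop x≈265, and aligned with it. Inserting.

>>> {"op": "drive_tool", "data": {"steps": [[0,0,0,0.005,0],[0,0,0,0.005,0],[0,0,0,0.003,0],[0,0,0,0.0025,0],[0,0,0,0,0]]}}

```text
t: 7.87
eef_pos: [0.5842, 0.1758, 0.1343]
tcp_rot: [-0.0, -0.095, 0.995, -0.0]
contact_force: [-0.2, -0.4, -0.8]
grip_width: 0.021
```

Run:
```python
from h import *
snap('wrist','w7');st()
b=cv2.imread('pics/w7.png')
cv2.imwrite('pics/w7c.png',cv2.convertScaleAbs(cv2.resize(b[195:275,285:365],None,fx=7,fy=7,interpolation=2),alpha=1.8))
```

```text
t7.92 p [0.5843 0.1759 0.1346] yaw-169.04 tilt [-0.0005  0.    ] q [-0.04, 0.95, -0.67, 1.45, 0.66, 0.98, 0.88] F [-0.4 -0.2 -1. ] T [ 0.03 -0.03  0.01] w0.0208
```

View pics/w7c.png

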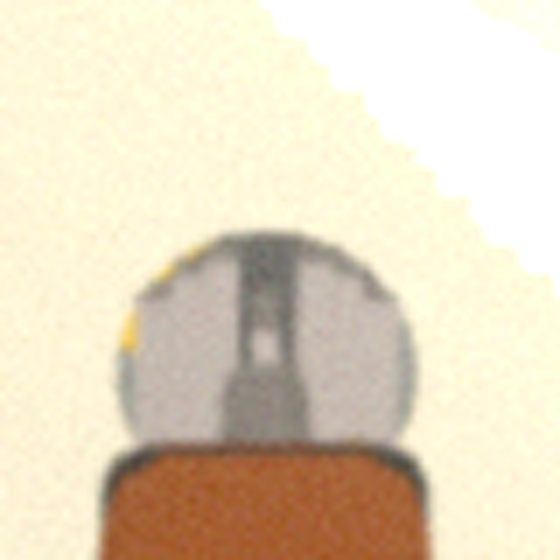

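>>> {"op": "drive_tool", "data": {"steps": [[0,0,0,0,5],[0,0,0,0,5],[0,0,0,0,5],[0,0,0,0,5],[0,0,0,0,5],[0,0,0,0,5],[0,0,0,0,5],[0,0,0,0,5]]}}

```text
t: 8.58
eef_pos: [0.5844, 0.1761, 0.135]
tcp_rot: [0.0, 0.253, 0.968, 0.0]
contact_force: [-1.5, -0.2, -1.6]
grip_width: 0.0211
```

Run:
```python
from h import *
st()
```

```text
t8.58 p [0.5844 0.1761 0.135 ] yaw150.71 tilt [0.0001 0.0003] q [-0.12, 0.91, -0.49, 1.45, 0.49, 0.9, 0.3] F [-1.5 -0.2 -1.6] T [ 0.06 -0.02  0.02] w0.0211
```

>>> {"op": "drive_tool", "data": {"steps": [[0,0,0,0,5],[0,0,0,0,5],[0,0,0,0,5],[0,0,0,0,4],[0,0,0,0,4],[0,0,0,0,3],[0,0,0,0,0]]}}

```text
t: 9.17
eef_pos: [0.5844, 0.1761, 0.135]
tcp_rot: [0.0, 0.463, 0.886, 0.0]
contact_force: [0.6, 0.1, -1.6]
grip_width: 0.0212
```

Run:
```python
from h import *
snap('wrist','w8');st()
b=cv2.imread('pics/w8.png')
cv2.imwrite('pics/w8c.png',cv2.convertScaleAbs(cv2.resize(b[155:275,265:385],None,fx=5,fy=5,interpolation=2),alpha=1.8))
```

```text
t9.22 p [0.5844 0.1761 0.135 ] yaw125.02 tilt [0.0002 0.0002] q [-0.17, 0.9, -0.37, 1.45, 0.38, 0.86, -0.05] F [ 0.7  0.3 -1.3] T [ 0.11 -0.15  0.08] w0.0206
```

View pics/w8c.png

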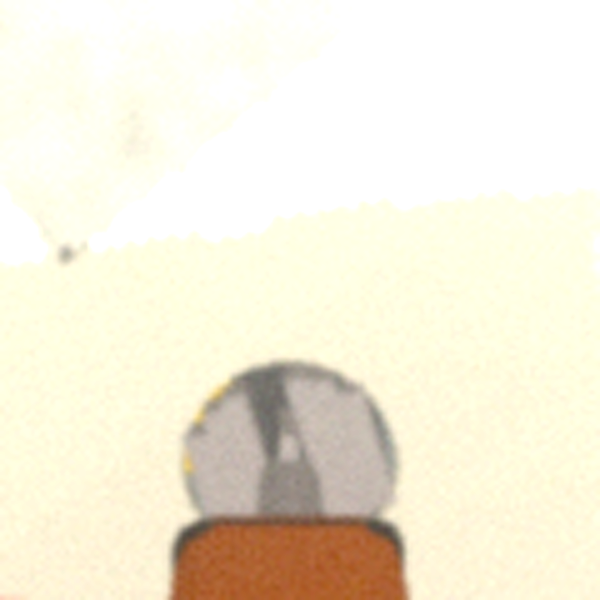

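The screw follows the blade, with the slot lagging about 12° (slack). I'll continue to the stop and watch the torque.

>>> {"op": "drive_tool", "data": {"steps": [[0,0,0,0,3],[0,0,0,0,3],[0,0,0,0,2],[0,0,0,0,0]]}}

```text
t: 9.55
eef_pos: [0.5844, 0.1761, 0.135]
tcp_rot: [-0.0, 0.523, 0.853, 0.0]
contact_force: [-0.8, 0.2, -0.6]
grip_width: 0.021
```

Run:
```python
from h import *
st()
```

```text
t9.55 p [0.5844 0.1761 0.135 ] yaw116.98 tilt [0.0002 0.0003] q [-0.19, 0.89, -0.33, 1.45, 0.34, 0.85, -0.16] F [-0.8  0.2 -0.6] T [ 0.15 -0.1   0.11] w0.0210
```

>>> {"op": "drive_tool", "data": {"steps": [[0,0,0,0,2],[0,0,0,0,1],[0,0,0,0,0]]}}

```text
t: 9.8
eef_pos: [0.5845, 0.1761, 0.135]
tcp_rot: [0.0, 0.545, 0.839, 0.0]
contact_force: [0.3, 1.7, 0.3]
grip_width: 0.0208
```

Run:
```python
from h import *
snap('wrist','w9');snap('top','t9');st()
b=cv2.imread('pics/w9.png')
A=cv2.convertScaleAbs(cv2.resize(b[175:275,275:375],None,fx=4,fy=4,interpolation=2),alpha=1.8)
b=cv2.imread('pics/t9.png')
B=cv2.convertScaleAbs(cv2.resize(b[205:275,215:285],(400,400),interpolation=2),alpha=1.8)
cv2.imwrite('pics/w9c.png',np.hstack([A,B]))
```

```text
t9.90 p [0.5845 0.1761 0.1349] yaw114.07 tilt [0.0002 0.0003] q [-0.2, 0.89, -0.32, 1.46, 0.33, 0.85, -0.2] F [0.5 1.5 0.9] T [ 0.28 -0.16  0.03] w0.0211
```

View pics/w9c.png

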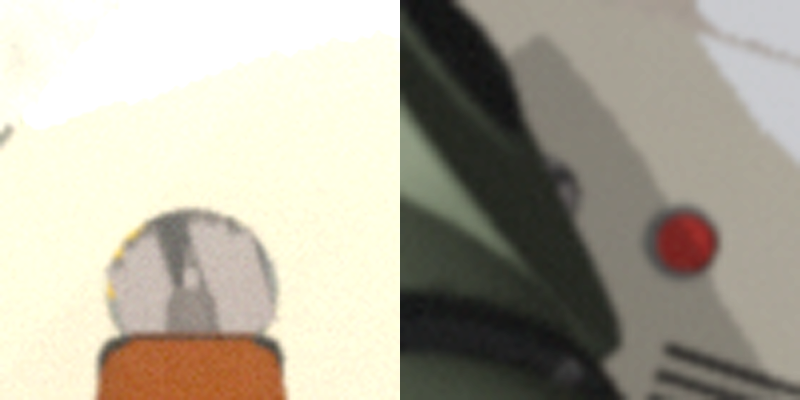

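The shutter is clear and the red button shows in the hole. I'll confirm the screw is at its stop with a few more degrees.

>>> {"op": "drive_tool", "data": {"steps": [[0,0,0,0,2],[0,0,0,0,1],[0,0,0,0,0]]}}

```text
t: 10.15
eef_pos: [0.5845, 0.1761, 0.1349]
tcp_rot: [0.0, 0.567, 0.824, 0.0]
contact_force: [0.9, 0.9, 1.0]
grip_width: 0.0208
```

Run:
```python
from h import *
st()
```

```text
t10.15 p [0.5845 0.1761 0.1349] yaw110.96 tilt [0.0003 0.0003] q [-0.2, 0.89, -0.3, 1.46, 0.31, 0.84, -0.24] F [0.9 0.9 1. ] T [ 0.35 -0.21  0.  ] w0.0208
```

>>> {"op": "drive_tool", "data": {"steps": [[0,0,0,0,2],[0,0,0,0,1],[0,0,0,0,0]]}}

```text
t: 10.4
eef_pos: [0.5845, 0.1761, 0.1349]
tcp_rot: [0.0, 0.588, 0.809, 0.0]
contact_force: [0.6, 1.4, 0.6]
grip_width: 0.021
```

Run:
```python
from h import *
snap('wrist','w10');st()
b=cv2.imread('pics/w10.png')
A=cv2.convertScaleAbs(cv2.resize(b[175:275,275:375],None,fx=6,fy=6,interpolation=2),alpha=1.8)
cv2.imwrite('pics/w10c.png',A)
```

```text
t10.45 p [0.5845 0.176  0.1349] yaw108.03 tilt [0.0002 0.0002] q [-0.21, 0.89, -0.29, 1.46, 0.3, 0.84, -0.28] F [0.9 1.5 1.1] T [ 0.38 -0.29  0.07] w0.0209
```

View pics/w10c.png

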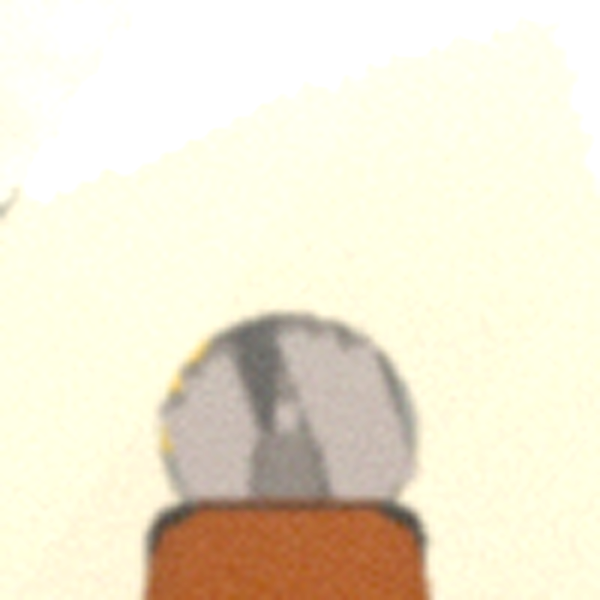

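Run:
```python
from h import *
for f,L in(('w10',[((285,340),(322,470)),((233,350),(263,425))]),):
  for a,b in L:
    A,B=[at(f,275+p[0]/6,175+p[1]/6,.0575) for p in(a,b)]
    d=A-B;print(f,np.degrees(np.arctan2(d[1],d[0]))-180)
b=cv2.imread('pics/w8.png')
A=cv2.convertScaleAbs(cv2.resize(b[175:275,275:375],None,fx=4,fy=4,interpolation=2),alpha=1.8)
b=cv2.imread('pics/w9.png')
B=cv2.convertScaleAbs(cv2.resize(b[175:275,275:375],None,fx=4,fy=4,interpolation=2),alpha=1.8)
cv2.imwrite('pics/w8d.png',np.hstack([A,B]))
```

```text
w10 -56.6721652742049
w10 -51.29584940040115
```

View pics/w8d.png

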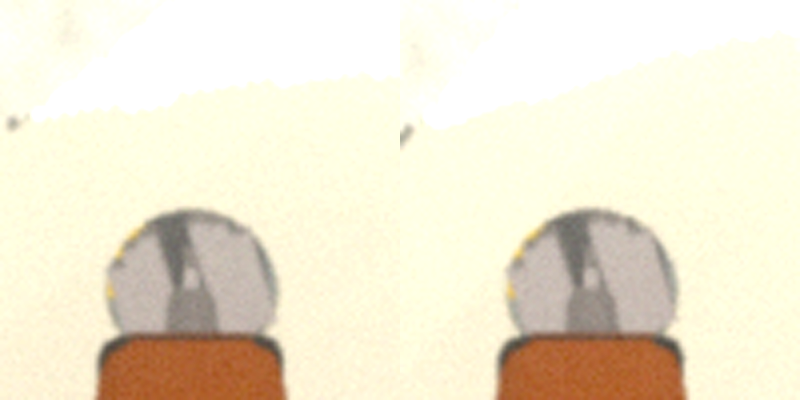

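The slot now lies at about -54°, and the expected stop is -53°. The lag has grown from about 13° to 18° and the load is rising, so the screw is at its stop. I'll back off within the slack and withdraw.

>>> {"op": "drive_tool", "data": {"steps": [[0,0,0,0,-5],[0,0,0,0,-5],[0,0,0,0,-3],[0,0,0,-0.01,0],[0,0,0,-0.02,0],[0,0,0,-0.015,0],[0,0,0,0,0]]}}

```text
t: 11.03
eef_pos: [0.5853, 0.1763, 0.1831]
tcp_rot: [0.001, 0.493, 0.87, 0.001]
contact_force: [-0.1, 0.4, -0.4]
grip_width: 0.021
```

Run:
```python
from h import *
snap('wrist','w11');st()
b=cv2.imread('pics/w11.png')
A=cv2.convertScaleAbs(cv2.resize(b[150:270,240:400],None,fx=5,fy=5,interpolation=2),alpha=1.8)
cv2.imwrite('pics/w11c.png',A)
print(at('w11',320,240,.055))
```

```text
t11.08 p [0.5848 0.176  0.1815] yaw120.88 tilt [0.0021 0.0006] q [-0.17, 0.84, -0.37, 1.41, 0.33, 0.96, -0.08] F [ 0.7 -0.5 -1.3] T [-0.04  0.08  0.02] w0.0207
[0.58875836 0.16811488 0.055     ]
```

View pics/w11.png

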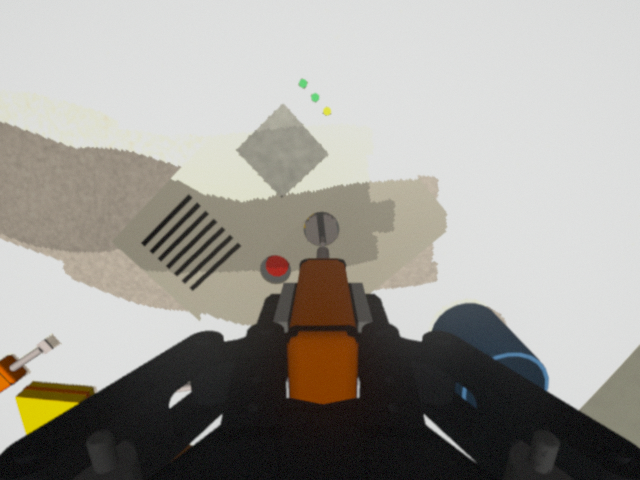

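View pics/w11c.png

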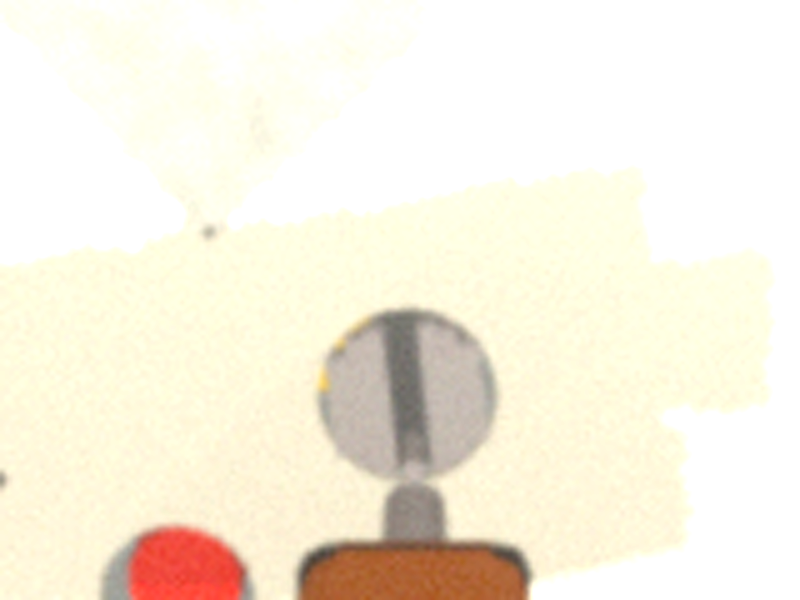

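Run:
```python
from h import *
A,B=[at('w11',240+x/5,150+y/5,.0575) for x,y in((402,318),(414,458))]
d=A-B;print('slot',np.degrees(np.arctan2(d[1],d[0]))-180)
print('screw',at('w11',240+408/5,150+394/5,.0575))
to(.5693,.1263,.1815)
```

```text
slot -54.44143913655891
screw [0.58470497 0.17745993 0.0575    ]
t11.08 p [0.5848 0.176  0.1815] yaw120.88 tilt [0.0021 0.0006] q [-0.17, 0.84, -0.37, 1.41, 0.33, 0.96, -0.08] F [ 0.7 -0.5 -1.3] T [-0.04  0.08  0.02] w0.0207
delta tool mm [-34.7 -38.8  -0. ] turn None
```

>>> {"op": "drive_tool", "data": {"steps": [[0,-0.0087,-0.0097,0,0],[0,-0.0087,-0.0097,0,0],[0,-0.0087,-0.0097,0,0],[0,-0.0087,-0.0097,0,0],[0,0,0,0.015,0],[0,0,0,0.01,0],[0,0,0,0,0]]}}

```text
t: 11.67
eef_pos: [0.568, 0.126, 0.1527]
tcp_rot: [-0.001, 0.493, 0.87, -0.001]
contact_force: [-0.6, 0.2, -1.4]
grip_width: 0.0213
```

Run:
```python
from h import *
snap('wrist','w12');snap('scene','s12');p,M,y=st()
print(proj('w12',[p+M[:,2]*.083]))
b=cv2.imread('pics/w12.png')
A=cv2.convertScaleAbs(cv2.resize(b[190:290,270:370],None,fx=4,fy=4,interpolation=2),alpha=1.3)
b=cv2.imread('pics/s12.png')
B=cv2.resize(b[235:335,350:450],None,fx=4,fy=4,interpolation=2)
cv2.imwrite('pics/w12c.png',np.hstack([A,B]))
```

```text
t11.77 p [0.5688 0.1266 0.1545] yaw120.97 tilt [-0.0011  0.0001] q [-0.09, 0.83, -0.36, 1.54, 0.36, 0.83, -0.05] F [-0.4 -0.2 -0.1] T [ 0.02 -0.02  0.01] w0.0207
[[323.52653905 247.24708947]]
```

View pics/w12c.png

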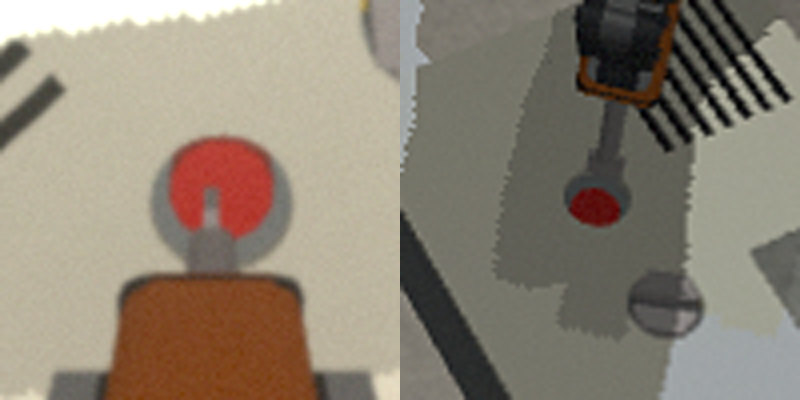

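Run:
```python
from h import *
p,M,y=st()
for q in (at('w12',270+221/4,190+200/4,.055),at('w12',270+221/4,190+188/4,.0465)): print(q,(M.T@(q-p)*1e3).round(1))
t=at('w12',270+211/4,190+228/4,.0715);print('blade',(M.T@(t-p)*1e3).round(1))
```

```text
t11.77 p [0.5688 0.1266 0.1545] yaw120.97 tilt [-0.0011  0.0001] q [-0.09, 0.83, -0.36, 1.54, 0.36, 0.83, -0.05] F [-0.4 -0.2 -0.1] T [ 0.02 -0.02  0.01] w0.0207
[0.56962575 0.12743682 0.055     ] [ 0.3  1.2 99.5]
[0.56973564 0.12731374 0.0465    ] [1.00e-01 1.30e+00 1.08e+02]
blade [ 0.2 -0.5 83. ]
```

>>> {"op": "drive_tool", "data": {"steps": [[0,0.0002,0.0015,0,0],[0,0,0,0.01,0],[0,0,0,0.01,0],[0,0,0,0.003,0],[0,0,0,0,0],[0,0,0,0,0]]}}

```text
t: 12.27
eef_pos: [0.5701, 0.1271, 0.1316]
tcp_rot: [-0.0, 0.493, 0.87, -0.0]
contact_force: [0.4, -0.2, -0.4]
grip_width: 0.0208
```

Run:
```python
from h import *
st()
```

```text
t12.27 p [0.5701 0.1271 0.1316] yaw120.96 tilt [-0.0005 -0.    ] q [-0.1, 0.86, -0.35, 1.56, 0.38, 0.79, -0.07] F [ 0.4 -0.2 -0.4] T [-0.03 -0.01  0.03] w0.0208
```

>>> {"op": "drive_tool", "data": {"steps": [[0,0,0,0.002,0],[0,0,0,0.002,0],[0,0,0,0,0],[0,0,0,0,0]]}}

```text
t: 12.6
eef_pos: [0.5704, 0.1272, 0.128]
tcp_rot: [0.0, 0.493, 0.87, 0.0]
contact_force: [0.4, 1.2, 1.9]
grip_width: 0.0209
```

Run:
```python
from h import *
st()
```

```text
t12.60 p [0.5704 0.1272 0.128 ] yaw120.96 tilt [0.0006 0.0003] q [-0.1, 0.87, -0.35, 1.56, 0.38, 0.78, -0.07] F [0.4 1.2 1.9] T [ 0.11 -0.24 -0.  ] w0.0209
```

>>> {"op": "drive_tool", "data": {"steps": [[0,0,0,0.002,0],[0,0,0,0.002,0],[0,0,0,0,0],[0,0,0,0,0]]}}

```text
t: 12.93
eef_pos: [0.5703, 0.1272, 0.1239]
tcp_rot: [0.0, 0.493, 0.87, 0.0]
contact_force: [1.0, 0.6, 4.4]
grip_width: 0.0209
```

Run:
```python
from h import *
st()
```

```text
t12.93 p [0.5703 0.1272 0.1239] yaw120.95 tilt [0.0003 0.0002] q [-0.1, 0.87, -0.34, 1.57, 0.38, 0.77, -0.07] F [1.  0.6 4.4] T [ 0.13 -0.4  -0.  ] w0.0209
```

At TCP z 0.1239 the height gives 5.6 mm of travel. The force gives about the same: 4.4 N plus roughly 1 N for the screwdriver's weight. I'll go 2.4 mm farther.

>>> {"op": "drive_tool", "data": {"steps": [[0,0,0,0.0012,0],[0,0,0,0.0012,0],[0,0,0,0,0],[0,0,0,0,0],[0,0,0,0,0]]}}

```text
t: 13.35
eef_pos: [0.5704, 0.1272, 0.1215]
tcp_rot: [0.0, 0.493, 0.87, 0.0]
contact_force: [1.5, 1.3, 5.8]
grip_width: 0.0209
```

Run:
```python
from h import *
F=[]
st()
for i in range(6): snap('wrist','w13'); F.append(r.observe()['contact_force'][2])
print('Fz',np.round(F,1));snap('scene','s13');snap('top','t13');st()
b=cv2.imread('pics/w13.png')
A=cv2.convertScaleAbs(cv2.resize(b[190:290,270:370],None,fx=4,fy=4,interpolation=2),alpha=1.3)
b=cv2.imread('pics/s13.png')
B=cv2.resize(b[235:335,350:450],None,fx=4,fy=4,interpolation=2)
cv2.imwrite('pics/w13c.png',np.hstack([A,B]))
```

```text
t13.35 p [0.5704 0.1272 0.1215] yaw120.95 tilt [0.0004 0.0003] q [-0.1, 0.88, -0.34, 1.57, 0.38, 0.76, -0.07] F [1.5 1.3 5.8] T [ 0.14 -0.45  0.04] w0.0209
Fz [5.6 5.5 5.6 4.4 5.3 5.6]
t13.75 p [0.5704 0.1272 0.1215] yaw120.95 tilt [0.0004 0.0003] q [-0.1, 0.88, -0.34, 1.57, 0.38, 0.76, -0.07] F [0.7 0.6 6.2] T [ 0.16 -0.45 -0.01] w0.0207
```

View pics/w13c.png

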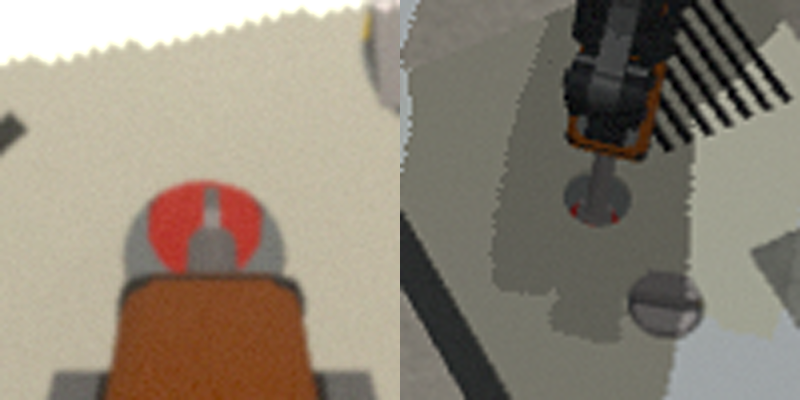

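View pics/s13.png

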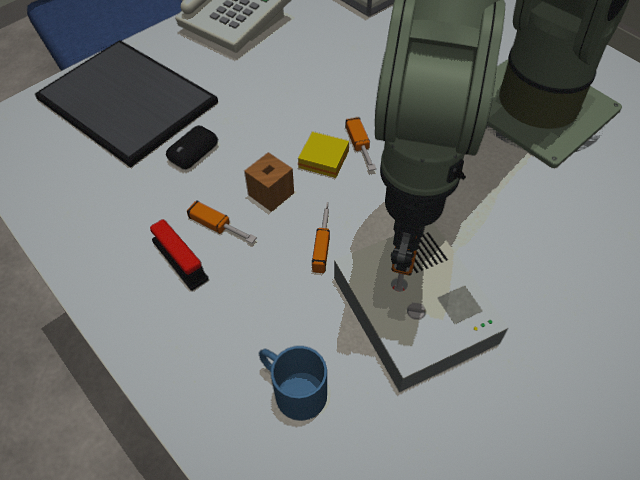

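Measured by height and by force, the travel is about 8 mm. The mug, stapler and notes are at the same pixels as at the start. Handing in.

Run:
```python
from h import *
print(r.close_job());st()
```

```text
the job is handed in; nothing more can be done
None
the job is handed in; nothing more can be done
```

I took the orange screwdriver from its block, turned the screw clockwise to its stop and pushed the red button down about 8 mm through the hole. I handed the job in at 13.75 s with the screwdriver still gripped and holding the button down.

- **Screw:** after the turn the slot lay at about -54°, against an expected stop of -53°. Turning the tool farther only increased the lag and the side load. The torque about the screw axis showed no clear jump, so the stop is judged from the slot angle and the lag.
- **Shutter:** it had swung clear, with the red button visible in the hole.
- **Button:** the last height reading gives about 8.0 mm of travel. The push averaged about 5.5 N, or about 6.4 N with the screwdriver's weight added, which means about 7.8 mm.
- **Other objects:** the mug, stapler and notes show at the same pixels in the scene picture as at the start.
- **Camera disagreement:** the scene camera placed points 4–8 mm off the top camera. I relied on the wrist camera for the fine alignment.
- **Loose screwdrivers:** the three look-alikes that stood free at the start fell over. They were already lying down in the first wrist picture over the block, before I had lowered the arm there. I did not see the cause.

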